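# Post the eraser through a spring flap

## Task

Put the eraser away in the grey drop box it lies on: push the box's spring flap open with one finger and, while that finger keeps it open, push the eraser along its lane through the doorway with the other finger, so that it drops inside. Do not force the flap with the eraser, do not pick the eraser up, and leave the things round the box where they are; at the end let the flap swing shut.

Things in the scene. Friction and masses are not known exactly. Their poses are not given: they have to be found in the camera images.
- drop_box: fixed grey drop box, 240 (x) x 148 (y) x 107 mm high. Origin on the worktop under the middle of the doorway; x points through the doorway into the box (roughly along world +y), z up. A flat deck 60 mm high spans x = -100..+10 mm. Behind it is a pit to x = 134, floor at z = 16, open above but for a hood at x = 98..140, z = 102..107. Side walls (to z = 104) at y = +-68..74, from x = -8 on
- lane_door (a point): deck surface at the lane's middle in the doorway plane (drop_box frame 0, -36, 60 mm). The lane, open at its front, runs along x between two rails 6 mm high, 3 mm thick, centred at y = -10.5 and -61.5 mm, x = -99..+9
- bare_door (a point): deck surface in the doorway plane beside the lane (drop_box frame 0, 25, 60 mm), 40 mm from the flap's hinge: the deck is bare here from y = -9 to +60 mm, room for the finger that opens the flap
- flap (a joint): angle of the upright aluminium flap closing the doorway (rad): 0 shut, to 1.5 swung into the box (+x), never outwards. Plate 4 mm thick, 8 to 39 mm above the deck, 125 mm from hinge to free edge, hinge at drop_box x = 0, y = +65, free edge at y = -60 when shut. A spring shuts it: 0.05 N m when shut, plus 0.05 N m per rad; 40 mm from the hinge a finger needs 1.3 to 3 N
- flap_hinge (a point): foot of the flap's hinge post on the deck (drop_box frame: 0, 65, 60 mm)
- flap_edge (a point): middle of the flap's free edge, 125 mm from the hinge, 23 mm above the deck; moves with the flap
- eraser: loose eraser in a paper sleeve, 20 (x) x 46 (y) x 12 mm high, 12 to 26 g, lying flat on the deck across the 48 mm wide lane (its x within 0.03 rad of the box's x), its centre 60 to 80 mm before the doorway; origin at the centre of its underside, z up
- microscope_foot (a point): origin of the tall fixed stereo microscope on the worktop to the right of the box: an obstacle about 0.45 m high that fills roughly x = 0.43..0.78, y = -0.13..-0.48 m; draw the arm in when swinging past it
- vial: bystander: screw-cap specimen vial, 30 mm across, 58 mm high, standing on the worktop in front of the lane end of the box; origin at the centre of its underside
- small_vial: bystander: small screw-cap specimen vial, 27 mm across, 46 mm high, standing in front of the lane end of the box; origin at the centre of its underside
- white_cap: bystander: loose white screw cap, 33 mm across, 13 mm high, lying on the worktop behind the back wall of the box; origin at the centre of its underside
- dark_bottle: bystander: small dark reagent bottle, 26 mm across, 46 mm high, standing behind the back wall of the box; origin at the centre of its underside
- pink_cap: bystander: loose pink screw cap, 31 mm across, 13 mm high, lying on the worktop (not on the box) in front of the lane end of the box; origin at the centre of its underside

How it is judged:
On the way, in this order (a step that is already met when the one before it is completed fails the run):
1. a finger has pushed the flap open while the eraser is still outside the doorway (value of joint flap above 0.2 rad and contact force between the fingers and flap above 0.2 N and x of eraser in the frame of drop_box below -0.01 m), for 0.1 s.
2. a finger pushes the eraser through the doorway while a finger keeps the flap open (x of eraser in the frame of drop_box above 0 m and contact force between the fingers and eraser above 0.02 N and value of joint flap above 0.35 rad and contact force between the fingers and flap above 0.2 N).
At the end, for the whole second after the job is handed in: The eraser lies at rest in the pit of the box, below the deck (origin under 45 mm above the worktop), and the flap is shut (under 0.08 rad) (x of eraser in the frame of drop_box between 0.012 and 0.137 m and z of eraser in the frame of drop_box below 0.045 m and y of eraser in the frame of drop_box between -0.071 and 0.071 m and value of joint flap below 0.08 rad and linear speed of eraser below 0.02 m/s); the robot touches nothing.
It fails at once if the eraser is lifted off the deck (its origin more than 15 mm above it) (z of eraser in the frame of drop_box above 0.075 m).
It fails at once if the eraser is pressed against the flap to force it (more than 2 N) (contact force between eraser and flap above 2 N).
It fails at once if a bystander is moved by more than 15 mm (distance of any of vial, small_vial, white_cap, dark_bottle, pink_cap from where it was at the start of the episode above 0.015 m).
It also fails if it takes over 48 s, if anything falls off the work surface, if the arm or the gripper's body presses on something with over 40 N, if the wrist force passes 120 N, or if a joint passes its speed limit or range.

## Robot

A 6-joint arm with a two-finger parallel gripper is mounted at the origin on a cart in front of the work surface, level with it; the furniture and walls round the work are solid. World frame = base frame: x ahead of the robot, y to its left, z up, the work surface at z = 0. Lengths are in m, angles in rad, forces in N, time in s.
With the tool pointing down it reaches from about 0.375 to 0.9 m from the base axis. Payload 3.1 kg.
Tool frame: the origin (TCP) lies midway between the tips of the shut fingers; the grasp point (between the pads) lies 19 mm behind it (manip.grasp_offset is the distance from the TCP to the grasp point, in m); z points along the fingers, y is the line along which they close (so a half turn about z gives the same grasp; the last joint's range is limited). The gripper opens to 85 mm and grips with 20 to 120 N. Pads are 22 mm wide; open, the fingers measure 114 mm over their backs; the gripper's body (76 mm by 85 mm) begins 54 mm behind the grasp point. The pads swing forward as they close: fully open they stand 13 mm farther back than shut.
Start: joints at [-1.359, 0.527, 1.433, -0, 1.181, -0.178], TCP at [0.238, -0.578, 0.231] pointing down, gripper open.
Joint ranges: [-3.08, 3.08], [-0.75, 2.2], [0.22, 2.44], [-1.43, 4.57], [0, 2.65], [-2.85, 2.85]. Speed limits (rad/s): [2.79, 2.79, 3.14, 3.14, 3.14, 3.14].

## Interface

Orientations are given as a unit quaternion [x, y, z, w].
In Python, from station import sensors, cams, order, manip gives the robot as it stands.
- The arm moves only by the tool move_arm, never from a script. Its argument "targets" is a list of rows, each an object of numbers: "dx", "dy", "dz": the shift along the world's x, y, z normalised to -1 to 1, where 1 is 25 mm; "rx", "ry", "rz": the turn, a rotation vector about the world's x, y, z normalised to -1 to 1, where 1 is 30 degrees. A call has exactly 10 rows; each row shifts and turns the commanded pose from where the row before left it; what a row does not reach is not made up. A row lasts 1/8 s, in which the tool goes at most 62.5 mm and 10.7 degrees, less where a joint would pass 70% of its speed; a pose out of reach is approached as far as the arm can. A call with a number of a shift or a turn outside -1 to 1 is refused whole. A call with a gripper value outside its range is refused whole. "claw" is the opening in per cent of the stroke, from 0 (shut) to 100 (fully open), set as the call begins (left out, the last holds). The fingers move at their own pace and stop on an object; "newtons" is the grip in N (left out, the last holds). Time passes only in rows, so rows that do not move let the fingers close, or fill a call up. It gives the time, the measured TCP pose, the force, the opening and the grip force at its end, in the units of the state.
- sensors.sense(): the state, without advancing time (a new reading comes with each control period).
- cams.snapshot(name): name is "side" or "top" or "wrist"; returns the picture (420x560x3 uint8, red, green, blue); there is no depth.
- cams.camera_model(name): a dict with "fx", "fy", "cx", "cy" (pixels), "extrinsics" (4x4, takes a point from world to camera coordinates). Camera axes: x right, y down, z forward; pixel columns grow to the right and rows downward; lengths in m; the calibration is good to about 2 mm. The wrist camera is an equidistant fisheye: a pixel r from the principal point sees the ray r / f radians off the axis. A picture is of the moment at which its call begins: read the wrist's pose just before it. camera_model takes no time and is no camera call; for the wrist camera it gives the pose at the moment of the call.
- order.sign_off(): hands the job in; it is judged then, once.
The state is a dict: "t": time; "q": joint angles; "qd": joint speeds; "tau": joint torques, N m; "tcp_pos": TCP position; "tool_rot": TCP orientation; "force": force on the tool from outside, world axes, zero at the start; "ft_torque": the same for the moment, N m; "finger_gap": opening from 0.0 (shut) to 1.0 (fully open); "gripper_force": force on a finger pad.
Only numpy, scipy, OpenCV 4.12 (cv2) and the standard library are available. Lean on these libraries where they do the work, as an engineer would, in place of code of your own. Each camera call takes 0.05 s, during which the arm holds its last target. There are 200 camera calls.

## Working session

There is one attempt and no reset: what is moved stays moved. The work goes in short steps, Python scripts to look and compute and a tool call to move; the robot and the scene stay as the last step left them, time stands still between calls to the robot, and variables do not carry over. Pictures are saved under pics/ and viewed, at most 10 in all, crops included, and the job is handed in when it is done.

Besides the shell and the picture viewer there is one more tool, called as name(argument=value, ...) on one line, values as JSON. move_arm: Moves the arm, as the interface text tells. Scaled input: -1 to 1 covers 25 mm each way for a shift and 30 degrees each way for a turn. Its arguments: {"type":"object","properties":{"targets":{"type":"array"},"claw":{"type":"number"},"newtons":{"type":"number"}},"required":["targets"]}

```bash
mkdir -p pics; ls; python3 - <<'E'
from station import sensors,cams,order,manip
import cv2
print(sensors.sense()); print(vars(manip) if hasattr(manip,'__dict__') else manip)
for n in("side","top"):
    m=cams.camera_model(n);print(n,m)
    cv2.imwrite(f"pics/{n}0.png",cams.snapshot(n)[:,:,::-1])
E
```

```text
pics
{'t': 0.0, 'q': array([-1.35952544e+00,  5.28455038e-01,  1.43392354e+00,  1.82208230e-05,
        1.18141161e+00, -1.78496904e-01]), 'qd': array([-0.00014343,  0.0020947 ,  0.00087124, -0.00126317, -0.00173793,
       -0.00112404]), 'tau': array([ 9.69145549e-04, -4.42347300e+01, -1.78023881e+01, -5.02295711e-05,
        8.34821753e-03, -2.20552792e-06]), 'tcp_pos': array([ 0.23736177, -0.57738444,  0.23033372]), 'tool_rot': array([ 9.81070239e-01,  1.93649111e-01, -9.58122000e-06, -1.09875970e-03]), 'force': array([ 0.21288549, -0.32839312, -1.0983258 ]), 'ft_torque': array([0.02592921, 0.00989801, 0.0126781 ]), 'gripper_force': 0.0, 'finger_gap': 0.9994900630739797}
{}
side {'fx': 466.66226642147, 'fy': 466.66226642147, 'cx': 277.07096860246344, 'cy': 205.73021371810933, 'extrinsics': array([[ 0.80482112,  0.59351383,  0.00207174, -0.4380999 ],
       [ 0.49331464, -0.66699928, -0.55834812, -0.15594739],
       [-0.33000549,  0.45039238, -0.82960417,  1.229243  ],
       [ 0.        ,  0.        ,  0.        ,  1.        ]])}
top {'fx': 388.1706689509866, 'fy': 388.1706689509866, 'cx': 277.83434139220435, 'cy': 216.502354793819, 'extrinsics': array([[ 0.01443439, -0.99960096, -0.02428099,  0.05667783],
       [-0.98432709, -0.00993691, -0.17607228,  0.51480658],
       [ 0.17576074,  0.02644193, -0.98407773,  0.93078348],
       [ 0.        ,  0.        ,  0.        ,  1.        ]])}
```

View pics/top0.png

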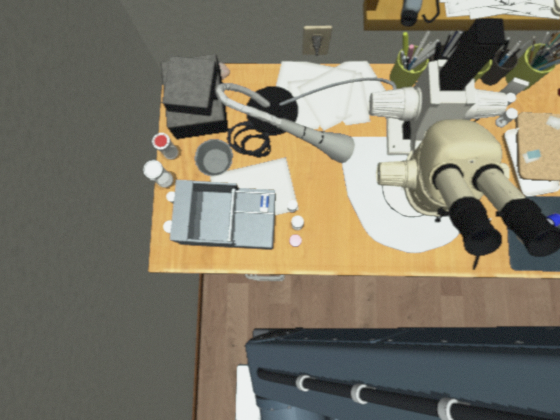

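View pics/side0.png

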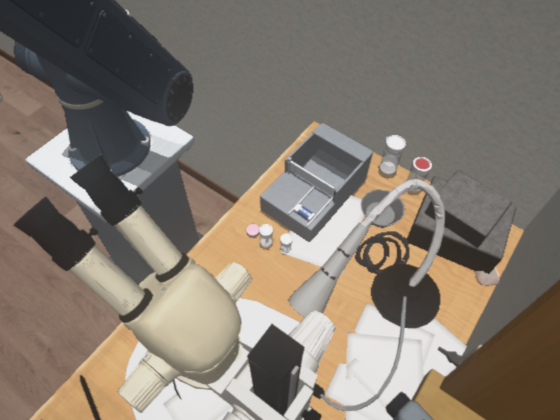

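The top view shows the box at cols 172–275, rows 180–247, with the eraser near (264,202) and the flap near col 233. In the side view the box is near (315,180). I'll zoom in on both.

```bash
python3 - <<'E'
import cv2
a=cv2.imread("pics/top0.png")[170:260,155:315];b=cv2.imread("pics/side0.png")[115:265,235:395]
cv2.imwrite("pics/topc.png",cv2.resize(a,None,fx=5,fy=5,interpolation=cv2.INTER_CUBIC))
cv2.imwrite("pics/sidec.png",cv2.resize(b,None,fx=4,fy=4,interpolation=cv2.INTER_CUBIC))
E
```

```text
(no output)
```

View pics/topc.png

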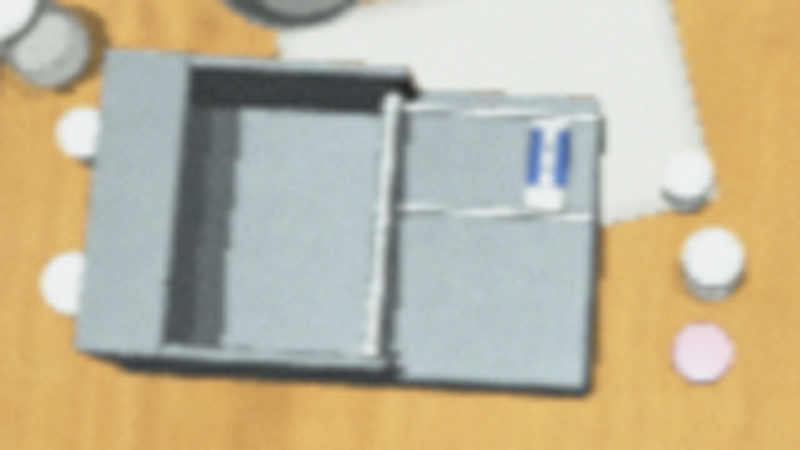

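View pics/sidec.png

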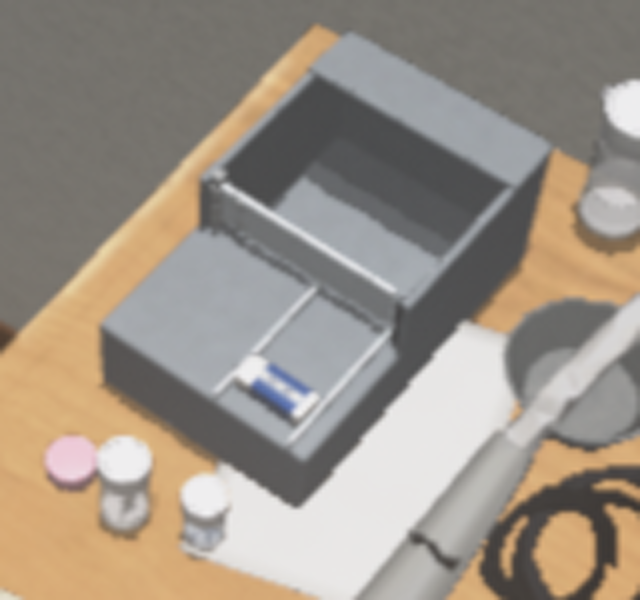

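The zooms give usable keypoints in both views: deck corners, rail ends, hood corners, eraser corners and bystander tops. I'll fit the poses from them.

```bash
cat > h.py <<'E'
import numpy as np
from scipy.optimize import least_squares
def proj(m,P):
    c=np.c_[P,np.ones(len(P))]@m["extrinsics"].T
    return np.c_[m["fx"]*c[:,0]/c[:,2]+m["cx"],m["fy"]*c[:,1]/c[:,2]+m["cy"]]
def tf(p,P):
    c,s=np.cos(p[2]),np.sin(p[2]);P=np.asarray(P,float)
    return np.c_[p[0]+c*P[:,0]-s*P[:,1],p[1]+s*P[:,0]+c*P[:,1],P[:,2]]
E
python3 - <<'E'
from h import *
from station import cams
T,S=cams.camera_model("top"),cams.camera_model("side")
t=lambda L:np.array(L)/5+[155,170]
s=lambda L:np.array(L)/4+[235,115]
bt=np.array([(-100,-74,60),(-100,74,60),(-99,-61.5,66),(-99,-10.5,66),(140,-74,107),(140,74,107),(98,74,107),(-8,-74,104)])/1e3
pt=t([(602,97),(590,384),(598,117),(591,217),(107,50),(78,348),(163,345),(411,68)])
bs=np.array([(-100,74,60),(-100,-74,60),(-100,-74,0),(-100,74,0),(-99,-10.5,66),(-99,-61.5,66),(140,74,107),(140,-74,107),(98,74,107),(98,-74,107),(0,-60,99),(0,65,99)])/1e3
ps=s([(102,328),(298,458),(297,505),(103,383),(217,390),(291,438),(348,35),(551,150),(313,70),(508,185),(398,295),(220,185)])
def res(p,bt,pt,bs,ps): return np.r_[(proj(T,tf(p,bt))-pt).ravel(),(proj(S,tf(p,bs))-ps).ravel()]
r=least_squares(res,[.4,.15,1.57],args=(bt,pt,bs,ps),loss="soft_l1")
b=r.x;print("box",b);print(res(b,bt,pt,bs,ps).reshape(-1,2).round(1).tolist())
e=np.array([(-10,-23,72),(10,-23,72),(10,23,72),(-10,23,72)])/1e3
et=t([(571,125),(530,122),(525,206),(565,208)]);es=s([(300,418),(318,397),(248,355),(237,377)])
q=least_squares(res,[.43,.08,b[2]],args=(e,et,e,es)).x
d=tf([0,0,-b[2]],[[q[0]-b[0],q[1]-b[1],0]]);print("eraser",q,"inbox",d,q[2]-b[2]);print(res(q,e,et,e,es).round(1))
for n,z,u,v in(("small",.046,(688,172),(205,490)),("vial",.058,(713,255),(125,452)),("pink",.013,(703,350),(72,460))):
    f=lambda p:np.r_[(proj(T,np.array([[p[0],p[1],z]]))-t([u])).ravel(),(proj(S,np.array([[p[0],p[1],z]]))-s([v])).ravel()]
    g=least_squares(f,[.4,0]);print(n,g.x,g.fun.round(1),"box",tf([0,0,-b[2]],[[g.x[0]-b[0],g.x[1]-b[1],0]]))
for n,P in(("lane",(0,-.036,.06)),("bare",(0,.025,.06)),("hinge",(0,.065,.06))):print(n,tf(b,[P]))
E
```

```text
box [0.51500068 0.17179615 1.5299028 ]
[[0.4, -1.6], [-0.6, -0.3], [0.4, -1.3], [0.7, -1.3], [-0.3, -1.7], [-0.9, -0.5], [-0.2, 1.0], [-0.0, -2.1], [-1.7, -1.7], [1.3, 0.6], [-0.1, 2.4], [-1.2, -1.0], [-1.0, 0.5], [-1.1, 0.8], [-0.3, -2.4], [0.8, -2.0], [-1.8, -1.2], [1.7, 0.2], [-0.8, -1.3], [-0.9, -1.3]]
eraser [0.54631856 0.0944477  1.54984885] inbox [[-0.07600344 -0.03445387  0.        ]] 0.019946046764533598
[ 0.2 -2.3  0.4 -1.9  0.6 -0.5  0.7 -0.6 -0.9 -0.7 -0.2 -1.5  0.5 -1.5
 -2.1 -1.1]
small [0.54709718 0.02750225] [-0.6 -0.6 -0.7  0.1] box [[-0.14286109 -0.03796871  0.        ]]
vial [0.50210444 0.0150017 ] [-0.6 -0.4 -0.6  0.3] box [[-0.15719059  0.00647537  0.        ]]
pink [0.4617798  0.01640063] [ 0.3 -1.  -0.6 -0.9] box [[-0.15744139  0.04682349  0.        ]]
lane [[0.55097058 0.17032439 0.06      ]]
bare [[0.49002158 0.1728182  0.06      ]]
hinge [[0.45005502 0.17445349 0.06      ]]
```

move_arm(targets=[{"dx":0.1,"dy":1,"dz":0.1,"rz":0.05},{"dx":0.1,"dy":1,"dz":0.1,"rz":0.05},{"dx":0.1,"dy":1,"dz":0.1,"rz":0.05},{"dx":0.1,"dy":1,"dz":0.1,"rz":0.05},{"dx":0.1,"dy":1,"dz":0.1,"rz":0.05},{"dx":0.1,"dy":1,"dz":0.1,"rz":0.05},{"dx":0.1,"dy":1,"dz":0.1,"rz":0.05},{"dx":0.1,"dy":1,"dz":0.1,"rz":0.05},{"dx":0.1,"dy":1,"dz":0,"rz":0.05},{"dx":0.1,"dy":1,"dz":0,"rz":0.05}], claw=72)

```text
schema error: expected keys dx, dy, dz, rx, ry, rz
```

move_arm(targets=[{"dx":0.5,"dy":1,"rz":0.05},{"dx":0.5,"dy":1,"rz":0.05},{"dx":0.5,"dy":1,"rz":0.05},{"dx":0.5,"dy":1,"rz":0.05},{"dx":0.5,"dy":1,"rz":0.05},{"dx":0.4,"dy":1,"rz":0.05},{"dx":0.4,"dy":1,"rz":0.05},{"dx":0.4,"dy":1,"rz":0.05},{"dx":0.4,"dy":1,"rz":0.05},{"dx":0.4,"dy":1,"rz":0.05}])

```text
schema error: expected keys dx, dy, dz, rx, ry, rz
```

move_arm(targets=[{"dx":0.1,"dy":1,"dz":0.1,"rx":0,"ry":0,"rz":0.05},{"dx":0.1,"dy":1,"dz":0.1,"rx":0,"ry":0,"rz":0.05},{"dx":0.1,"dy":1,"dz":0.1,"rx":0,"ry":0,"rz":0.05},{"dx":0.1,"dy":1,"dz":0.1,"rx":0,"ry":0,"rz":0.05},{"dx":0.1,"dy":1,"dz":0.1,"rx":0,"ry":0,"rz":0.05},{"dx":0.1,"dy":1,"dz":0.1,"rx":0,"ry":0,"rz":0.05},{"dx":0.1,"dy":1,"dz":0.1,"rx":0,"ry":0,"rz":0.05},{"dx":0.1,"dy":1,"dz":0.1,"rx":0,"ry":0,"rz":0.05},{"dx":0.1,"dy":1,"dz":0,"rx":0,"ry":0,"rz":0.05},{"dx":0.1,"dy":1,"dz":0,"rx":0,"ry":0,"rz":0.05}], claw=72)

```text
t: 1.35
tcp_pos: [0.2624, -0.327, 0.2511]
tool_rot: [0.947, 0.32, -0.0, -0.0]
force: [0.7, -0.1, -0.1]
finger_gap: 0.721
gripper_force: 0.0
```

move_arm(targets=[{"dx":0.5,"dy":1,"dz":0,"rx":0,"ry":0,"rz":0.05},{"dx":0.5,"dy":1,"dz":0,"rx":0,"ry":0,"rz":0.05},{"dx":0.5,"dy":1,"dz":0,"rx":0,"ry":0,"rz":0.05},{"dx":0.5,"dy":1,"dz":0,"rx":0,"ry":0,"rz":0.05},{"dx":0.5,"dy":1,"dz":0,"rx":0,"ry":0,"rz":0.05},{"dx":0.4,"dy":1,"dz":0,"rx":0,"ry":0,"rz":0.05},{"dx":0.4,"dy":1,"dz":0,"rx":0,"ry":0,"rz":0.05},{"dx":0.4,"dy":1,"dz":0,"rx":0,"ry":0,"rz":0.05},{"dx":0.4,"dy":1,"dz":0,"rx":0,"ry":0,"rz":0.05},{"dx":0.4,"dy":1,"dz":0,"rx":0,"ry":0,"rz":0.05}])

```text
t: 2.6
tcp_pos: [0.3751, -0.0771, 0.2512]
tool_rot: [0.897, 0.441, -0.0, -0.0]
force: [0.6, 0.2, 0.0]
finger_gap: 0.722
gripper_force: 0.0
```

move_arm(targets=[{"dx":0.57,"dy":0.6,"dz":-0.2,"rx":0,"ry":0,"rz":0},{"dx":0.57,"dy":0.6,"dz":-0.2,"rx":0,"ry":0,"rz":0},{"dx":0.57,"dy":0.6,"dz":-0.2,"rx":0,"ry":0,"rz":0},{"dx":0.57,"dy":0.6,"dz":-0.2,"rx":0,"ry":0,"rz":0},{"dx":0.57,"dy":0.6,"dz":-0.2,"rx":0,"ry":0,"rz":0},{"dx":0.57,"dy":0.6,"dz":-0.2,"rx":0,"ry":0,"rz":0},{"dx":0.57,"dy":0.6,"dz":-0.2,"rx":0,"ry":0,"rz":0},{"dx":0.57,"dy":0.6,"dz":-0.2,"rx":0,"ry":0,"rz":0},{"dx":0.57,"dy":0.6,"dz":-0.2,"rx":0,"ry":0,"rz":0},{"dx":0.57,"dy":0.6,"dz":-0.2,"rx":0,"ry":0,"rz":0}])

```text
t: 3.85
tcp_pos: [0.5183, 0.0728, 0.2009]
tool_rot: [0.898, 0.441, -0.0, -0.0]
force: [0.6, -0.8, -1.3]
finger_gap: 0.717
gripper_force: 0.0
```

```bash
python3 - <<'E'
from station import sensors,cams
import cv2,numpy as np
s=sensors.sense();print(s['t'],s['tcp_pos'],s['tool_rot'],s['q'])
m=cams.camera_model("wrist");print(m)
np.savez("w1.npz",E=m["extrinsics"],k=[m["fx"],m["fy"],m["cx"],m["cy"]],tcp=s['tcp_pos'])
a=cams.snapshot("wrist")[:,:,::-1]
cv2.imwrite("pics/w1.png",cv2.resize(a,(800,600),interpolation=cv2.INTER_CUBIC))
E
```

```text
3.85 [0.51832706 0.07281942 0.20093283] [ 8.97522502e-01  4.40968653e-01 -6.87122302e-05 -3.87777281e-05] [-7.41131336e-02  4.32948764e-01  1.71864965e+00 -3.20773391e-06
  9.90152015e-01  5.83329671e-01]
{'fx': 325.19226210127806, 'fy': 325.19226210127806, 'cx': 287.2168711668159, 'cy': 203.9253576636622, 'extrinsics': array([[ 7.90775383e-01, -6.12106184e-01, -5.59687808e-04,
        -3.65970897e-01],
       [-5.88736590e-01, -7.60833988e-01,  2.72985111e-01,
         3.32595496e-01],
       [-1.67521704e-01, -2.15540397e-01, -9.62018095e-01,
         4.52240588e-01],
       [ 0.00000000e+00,  0.00000000e+00,  0.00000000e+00,
         1.00000000e+00]])}
```

View pics/w1.png

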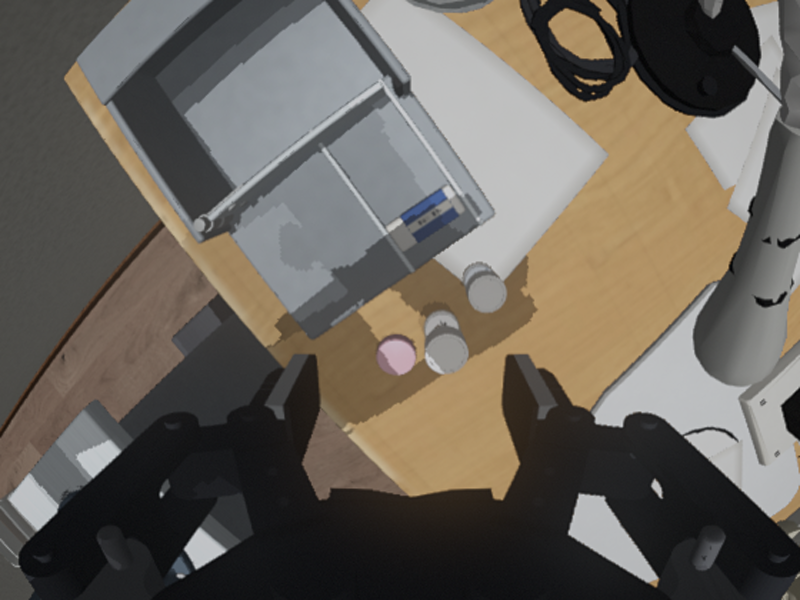

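The wrist view shows both finger tips, at about (317,358) and (508,357), plus the lane and the eraser near (428,217). I'll refit the poses from this closer camera and locate the fingers relative to the box.

```bash
cat >> h.py <<'E'
def fish(d,P):
    E,k=d["E"],d["k"];c=(np.c_[P,np.ones(len(P))]@E.T)[:,:3]
    r=np.hypot(c[:,0],c[:,1]);th=np.arctan2(r,c[:,2])
    return np.c_[k[0]*th*c[:,0]/r+k[2],k[1]*th*c[:,1]/r+k[3]]
def atz(d,uv,z):
    return least_squares(lambda p:(fish(d,np.array([[p[0],p[1],z]]))-uv).ravel(),[.5,.08]).x
E
python3 - <<'E'
from h import *
d=np.load("w1.npz");w=lambda L:np.array(L)*.7
B=np.array([(-100,-74,60),(-100,74,60),(-99,-61.5,66),(-99,-10.5,66),(98,74,107),(140,74,107),(0,-60,99)])/1e3
p=w([(494,213),(311,338),(483,221),(412,270),(107,102),(78,66),(384,82)])
f=lambda q,B,p:(fish(d,tf(q,B))-p).ravel()
r=least_squares(f,[.515,.172,1.53],args=(B,p),loss="soft_l1");b=r.x;print(b,f(b,B,p).round(1))
e=np.array([(-10,-23,72),(10,-23,72),(10,23,72),(-10,23,72)])/1e3
q=least_squares(f,[.546,.094,b[2]],args=(e,w([(466,211),(447,185),(390,222),(412,246)]))).x
print("eraser",q,tf([0,0,-b[2]],[[*(q[:2]-b[:2]),0]]),q[2]-b[2])
t=d["tcp"]
for bk in(0,.005,.01):
    for uv in((317,358),(508,357)):
        x=atz(d,w([uv])[0],t[2]+bk); print(bk,x-t[:2])
E
```

```text
[0.51694202 0.17291596 1.52087821] [ 3.4 -0.2 -0.2  1.6 -0.1  1.9  1.3  0.2 -2.6  0.2 -1.5 -7.6 -0.3 -1.1]
eraser [0.55022969 0.09527118 1.51638405] [[-0.07588709 -0.03712048  0.        ]] -0.004494163834389386
0 [-0.02192976  0.02240763]
0 [ 0.02982512 -0.01719987]
0.005 [-0.01967399  0.02350053]
0.005 [ 0.03027295 -0.01472337]
0.01 [-0.01741822  0.02459344]
0.01 [ 0.03072079 -0.01224687]
```

move_arm(targets=[{"dx":0,"dy":0.04,"dz":-0.55,"rx":0,"ry":0,"rz":0},{"dx":0,"dy":0.04,"dz":-0.55,"rx":0,"ry":0,"rz":0},{"dx":0,"dy":0.04,"dz":-0.55,"rx":0,"ry":0,"rz":0},{"dx":0,"dy":0.04,"dz":-0.55,"rx":0,"ry":0,"rz":0},{"dx":0,"dy":0.04,"dz":-0.55,"rx":0,"ry":0,"rz":0},{"dx":0,"dy":0.04,"dz":-0.55,"rx":0,"ry":0,"rz":0},{"dx":0,"dy":0.04,"dz":-0.55,"rx":0,"ry":0,"rz":0},{"dx":0,"dy":0.04,"dz":-0.55,"rx":0,"ry":0,"rz":0},{"dx":0,"dy":0.04,"dz":-0.55,"rx":0,"ry":0,"rz":0},{"dx":0,"dy":0.04,"dz":-0.55,"rx":0,"ry":0,"rz":0}])

```text
t: 5.15
tcp_pos: [0.5176, 0.082, 0.0629]
tool_rot: [0.897, 0.441, 0.0, 0.0]
force: [0.8, -0.6, -1.3]
finger_gap: 0.72
gripper_force: 0.0
```

```bash
python3 - <<'E'
from station import sensors,cams
import cv2,numpy as np
s=sensors.sense();print(s['t'],s['tcp_pos'],s['force'])
m=cams.camera_model("wrist")
np.savez("w2.npz",E=m["extrinsics"],k=[m["fx"],m["fy"],m["cx"],m["cy"]],tcp=s['tcp_pos'])
a=cams.snapshot("wrist")[:,:,::-1]
cv2.imwrite("pics/w2.png",cv2.resize(a,(800,600),interpolation=cv2.INTER_CUBIC))
E
```

```text
5.15 [0.51759347 0.08202535 0.06291084] [ 0.81757318 -0.61254036 -1.27132624]
```

View pics/w2.png

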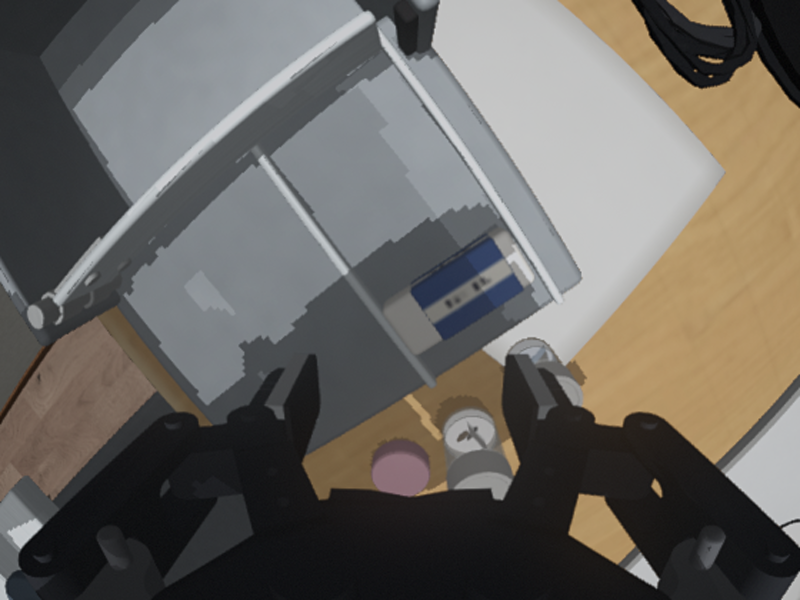

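The fingers clear everything. A is over the bare deck and B is in front of the lane, roughly in the middle. I'll lower a little and push forward slowly.

move_arm(targets=[{"dx":0,"dy":0,"dz":-0.16,"rx":0,"ry":0,"rz":0},{"dx":0,"dy":0,"dz":0,"rx":0,"ry":0,"rz":0},{"dx":0.01,"dy":0.2,"dz":0,"rx":0,"ry":0,"rz":0},{"dx":0.01,"dy":0.2,"dz":0,"rx":0,"ry":0,"rz":0},{"dx":0.01,"dy":0.2,"dz":0,"rx":0,"ry":0,"rz":0},{"dx":0.01,"dy":0.2,"dz":0,"rx":0,"ry":0,"rz":0},{"dx":0.01,"dy":0.2,"dz":0,"rx":0,"ry":0,"rz":0},{"dx":0.01,"dy":0.2,"dz":0,"rx":0,"ry":0,"rz":0},{"dx":0.01,"dy":0.2,"dz":0,"rx":0,"ry":0,"rz":0},{"dx":0.01,"dy":0.2,"dz":0,"rx":0,"ry":0,"rz":0}])

```text
t: 6.45
tcp_pos: [0.5196, 0.1222, 0.0598]
tool_rot: [0.898, 0.441, 0.0, 0.0]
force: [0.7, -0.7, 0.7]
finger_gap: 0.722
gripper_force: 0.3
```

move_arm(targets=[{"dx":0,"dy":0,"dz":0.1,"rx":0,"ry":0,"rz":0},{"dx":0,"dy":0,"dz":0,"rx":0,"ry":0,"rz":0},{"dx":0.01,"dy":0.2,"dz":0,"rx":0,"ry":0,"rz":0},{"dx":0.01,"dy":0.2,"dz":0,"rx":0,"ry":0,"rz":0},{"dx":0.01,"dy":0.2,"dz":0,"rx":0,"ry":0,"rz":0},{"dx":0.01,"dy":0.2,"dz":0,"rx":0,"ry":0,"rz":0},{"dx":0.01,"dy":0.2,"dz":0,"rx":0,"ry":0,"rz":0},{"dx":0.01,"dy":0.2,"dz":0,"rx":0,"ry":0,"rz":0},{"dx":0,"dy":0,"dz":0,"rx":0,"ry":0,"rz":0},{"dx":0,"dy":0,"dz":0,"rx":0,"ry":0,"rz":0}])

```text
t: 7.7
tcp_pos: [0.5209, 0.1519, 0.0623]
tool_rot: [0.897, 0.441, -0.0, -0.0]
force: [-0.7, -2.3, -1.4]
finger_gap: 0.718
gripper_force: 0.7
```

```bash
python3 - <<'E'
from station import sensors,cams
import cv2,numpy as np
s=sensors.sense();print(s['t'],s['tcp_pos'],s['force'],s['ft_torque'])
a=cams.snapshot("wrist")[:,:,::-1]
cv2.imwrite("pics/w3.png",cv2.resize(a,(800,600),interpolation=cv2.INTER_CUBIC))
E
```

```text
7.7 [0.52092645 0.15187221 0.06226886] [-0.66362542 -2.26487181 -1.40000395] [-0.24181962  0.06609573  0.08927035]
```

View pics/w3.png

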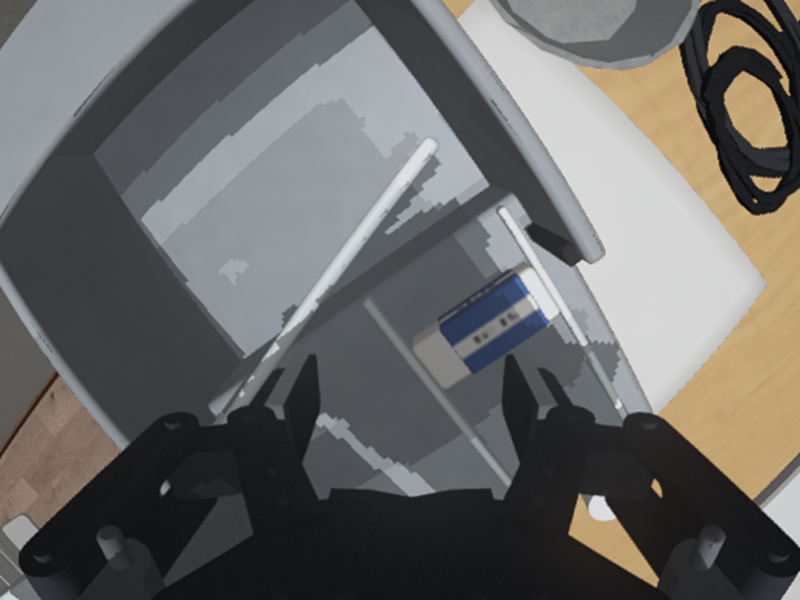

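The flap is open about 0.4 rad on finger A (left, near (290,380)). The eraser is still outside, near (490,325), with finger B behind it. I'll keep pushing.

move_arm(targets=[{"dx":0.01,"dy":0.2,"dz":0,"rx":0,"ry":0,"rz":0},{"dx":0.01,"dy":0.2,"dz":0,"rx":0,"ry":0,"rz":0},{"dx":0.01,"dy":0.2,"dz":0,"rx":0,"ry":0,"rz":0},{"dx":0.01,"dy":0.2,"dz":0,"rx":0,"ry":0,"rz":0},{"dx":0.01,"dy":0.2,"dz":0,"rx":0,"ry":0,"rz":0},{"dx":0.01,"dy":0.2,"dz":0,"rx":0,"ry":0,"rz":0},{"dx":0.01,"dy":0.2,"dz":0,"rx":0,"ry":0,"rz":0},{"dx":0.01,"dy":0.2,"dz":0,"rx":0,"ry":0,"rz":0},{"dx":0,"dy":0,"dz":0,"rx":0,"ry":0,"rz":0},{"dx":0,"dy":0,"dz":0,"rx":0,"ry":0,"rz":0}])

```text
t: 9.0
tcp_pos: [0.5238, 0.1923, 0.0625]
tool_rot: [0.898, 0.441, 0.001, 0.0]
force: [2.4, -0.3, -0.7]
finger_gap: 0.717
gripper_force: 0.8
```

```bash
python3 - <<'E'
from station import sensors,cams
import cv2,numpy as np
s=sensors.sense();print(s['t'],s['tcp_pos'],s['force'],s['ft_torque'])
a=cams.snapshot("wrist")[:,:,::-1]
cv2.imwrite("pics/w4.png",cv2.resize(a,(800,600),interpolation=cv2.INTER_CUBIC))
E
```

```text
9.0 [0.52381705 0.19225428 0.06245824] [ 2.43363658 -0.27485006 -0.68265435] [-0.00173456 -0.25793415 -0.04779892]
```

View pics/w4.png

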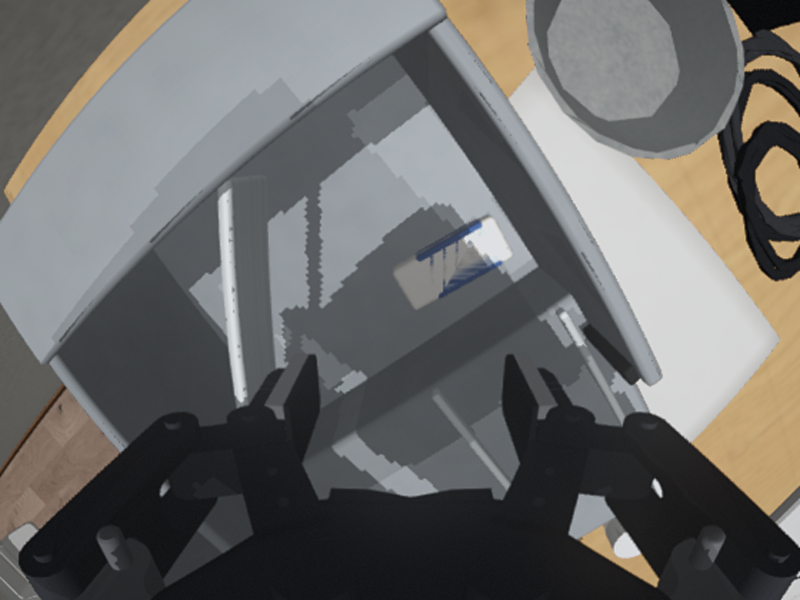

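The eraser lies in the pit near (455,262), with the flap held wide open. I'll withdraw along the same line so that the flap closes, then lift.

move_arm(targets=[{"dx":-0.01,"dy":-0.3,"dz":0,"rx":0,"ry":0,"rz":0},{"dx":-0.01,"dy":-0.3,"dz":0,"rx":0,"ry":0,"rz":0},{"dx":-0.01,"dy":-0.3,"dz":0,"rx":0,"ry":0,"rz":0},{"dx":-0.01,"dy":-0.3,"dz":0,"rx":0,"ry":0,"rz":0},{"dx":-0.01,"dy":-0.3,"dz":0,"rx":0,"ry":0,"rz":0},{"dx":-0.01,"dy":-0.3,"dz":0,"rx":0,"ry":0,"rz":0},{"dx":-0.01,"dy":-0.3,"dz":0,"rx":0,"ry":0,"rz":0},{"dx":-0.01,"dy":-0.35,"dz":0,"rx":0,"ry":0,"rz":0},{"dx":-0.01,"dy":-0.35,"dz":0,"rx":0,"ry":0,"rz":0},{"dx":-0.01,"dy":-0.35,"dz":0,"rx":0,"ry":0,"rz":0}])

```text
t: 10.3
tcp_pos: [0.5202, 0.1127, 0.0622]
tool_rot: [0.898, 0.441, -0.0, -0.0]
force: [0.3, -0.3, -0.4]
finger_gap: 0.72
gripper_force: 0.0
```

move_arm(targets=[{"dx":0,"dy":0,"dz":0.4,"rx":0,"ry":0,"rz":0},{"dx":0,"dy":0,"dz":0.4,"rx":0,"ry":0,"rz":0},{"dx":0,"dy":0,"dz":0.4,"rx":0,"ry":0,"rz":0},{"dx":0,"dy":0,"dz":0.4,"rx":0,"ry":0,"rz":0},{"dx":0,"dy":0,"dz":0.4,"rx":0,"ry":0,"rz":0},{"dx":0,"dy":0,"dz":0.4,"rx":0,"ry":0,"rz":0},{"dx":0,"dy":0,"dz":0.4,"rx":0,"ry":0,"rz":0},{"dx":0,"dy":0,"dz":0.4,"rx":0,"ry":0,"rz":0},{"dx":0,"dy":0,"dz":0,"rx":0,"ry":0,"rz":0},{"dx":0,"dy":0,"dz":0,"rx":0,"ry":0,"rz":0}])

```text
t: 11.55
tcp_pos: [0.5203, 0.1132, 0.1422]
tool_rot: [0.898, 0.441, -0.0, -0.0]
force: [-0.5, 0.8, 0.5]
finger_gap: 0.719
gripper_force: 0.0
```

```bash
python3 - <<'E'
from station import sensors,cams
import cv2
s=sensors.sense();print(s['t'],s['tcp_pos'],s['force'])
a=cams.snapshot("wrist")[:,:,::-1]
cv2.imwrite("pics/w5.png",cv2.resize(a,(800,600),interpolation=cv2.INTER_CUBIC))
E
```

```text
11.55 [0.52030183 0.11315245 0.14217859] [-0.52022776  0.7563114   0.46537937]
```

View pics/w5.png

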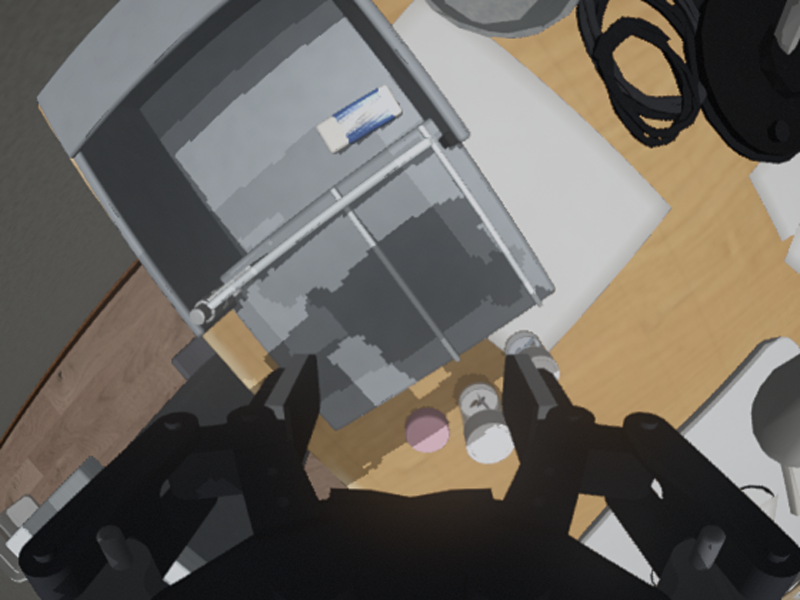

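The eraser lies flat on the pit floor near (360,118). The flap is shut, running from (205,310) to (430,135), the vials and pink cap are in place, and the gripper is clear.

```bash
python3 -c "
from station import order
print(order.sign_off())"
```

```text
the job is handed in; nothing more can be done
None
```

The eraser is in the drop box and the flap has swung shut. In the last picture the vials and pink cap in front of the box had not moved and the gripper was clear; I handed the job in at about 11.6 s, and the sign-off returned no verdict.

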